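Put the clean grinding jars away, each under its own lid

TASK

Put the grinding jar set away: stand every jar that is on the bench upright in the bin labelled for its size, with the lid of its size seated level on its rim. Between two and all four of the jars are here; the lid of any jar that is missing goes knob up, flat on the floor of that jar's bin. Leave the other things on the bench where they are.

Things in the scene. Friction and masses are not known exactly. Their poses are not given: they have to be found in the camera images.
- rack: fixed grey base tray, 150 x 440 mm, in which the four bins stand side by side in one row along its y; origin at its underside on the bench, z up. It stands somewhat turned, differently every time.
- bin1: fixed white open bin, 102 x 102 x 20 mm, 4 mm walls, for the 42 mm jar: one black dot on a flat paper label along its -x side (16 mm up, out to x = -78 mm), and a blue disc 42 mm wide printed on its floor. Origin: centre of its underside, 4 mm above the bench; inner floor 4 mm above the origin, 94 x 94 mm. Bins stand 105 mm apart, in any order.
- bin2: fixed white open bin, 102 x 102 x 20 mm, 4 mm walls, for the 51 mm jar: two black dots on a flat paper label along its -x side (16 mm up, out to x = -78 mm), and a blue disc 51 mm wide printed on its floor. Origin: centre of its underside, 4 mm above the bench; inner floor 4 mm above the origin, 94 x 94 mm. Bins stand 105 mm apart, in any order.
- bin3: fixed white open bin, 102 x 102 x 20 mm, 4 mm walls, for the 60 mm jar: three black dots on a flat paper label along its -x side (16 mm up, out to x = -78 mm), and a blue disc 60 mm wide printed on its floor. Origin: centre of its underside, 4 mm above the bench; inner floor 4 mm above the origin, 94 x 94 mm. Bins stand 105 mm apart, in any order.
- bin4: fixed white open bin, 102 x 102 x 20 mm, 4 mm walls, for the 69 mm jar: four black dots on a flat paper label along its -x side (16 mm up, out to x = -78 mm), and a blue disc 69 mm wide printed on its floor. Origin: centre of its underside, 4 mm above the bench; inner floor 4 mm above the origin, 94 x 94 mm. Bins stand 105 mm apart, in any order.
- jar1: loose open steel grinding jar, straight cylinder 42 mm outside diameter, 65 mm tall, wall 4 mm (bore 34 mm), floor 5 mm, 0.26 kg give or take a third; stands upright on the bench. Origin: centre of its underside, z up to its mouth. None from the start if this jar is not there. Its bin is bin1.
- lid1: loose lid of the 42 mm jar: white spigot 29 mm wide, 8 mm deep, 2.5 mm play all round in the bore; yellow-coated steel flange 42 mm wide, at z 8 to 14 mm; black round knob 22 mm wide, at z 14 to 42 mm. About 0.07 kg. Origin: centre of the spigot's underside, z up. Starts knob up. Seated, it is 57 mm above the jar's origin; on a flat floor it rests on its spigot.
- jar2: loose open steel grinding jar, straight cylinder 51 mm outside diameter, 65 mm tall, wall 4 mm (bore 43 mm), floor 5 mm, 0.34 kg give or take a third; stands upright on the bench. Origin: centre of its underside, z up to its mouth. None from the start if this jar is not there. Its bin is bin2.
- lid2: loose lid of the 51 mm jar: white spigot 38 mm wide, 8 mm deep, 2.5 mm play all round in the bore; yellow-coated steel flange 51 mm wide, at z 8 to 14 mm; black round knob 22 mm wide, at z 14 to 42 mm. About 0.10 kg. Origin: centre of the spigot's underside, z up. Starts knob up. Seated, it is 57 mm above the jar's origin; on a flat floor it rests on its spigot.
- jar3: loose open steel grinding jar, straight cylinder 60 mm outside diameter, 65 mm tall, wall 4 mm (bore 52 mm), floor 5 mm, 0.42 kg give or take a third; stands upright on the bench. Origin: centre of its underside, z up to its mouth. None from the start if this jar is not there. Its bin is bin3.
- lid3: loose lid of the 60 mm jar: white spigot 47 mm wide, 8 mm deep, 2.5 mm play all round in the bore; yellow-coated steel flange 60 mm wide, at z 8 to 14 mm; black round knob 22 mm wide, at z 14 to 42 mm. About 0.13 kg. Origin: centre of the spigot's underside, z up. Starts knob up. Seated, it is 57 mm above the jar's origin; on a flat floor it rests on its spigot.
- jar4: loose open steel grinding jar, straight cylinder 69 mm outside diameter, 65 mm tall, wall 4 mm (bore 61 mm), floor 5 mm, 0.50 kg give or take a third; stands upright on the bench. Origin: centre of its underside, z up to its mouth. None from the start if this jar is not there. Its bin is bin4.
- lid4: loose lid of the 69 mm jar: white spigot 56 mm wide, 8 mm deep, 2.5 mm play all round in the bore; yellow-coated steel flange 69 mm wide, at z 8 to 14 mm; black round knob 22 mm wide, at z 14 to 42 mm. About 0.17 kg. Origin: centre of the spigot's underside, z up. Starts knob up. Seated, it is 57 mm above the jar's origin; on a flat floor it rests on its spigot.
- reagent: bystander: amber jar with black cap, 60 mm diameter, 85 mm tall; origin at its underside
- beaker: bystander: open glass beaker, 68 mm wide, 75 mm tall; origin at its underside
- scoop: bystander: scoop with a blue handle, about 185 mm long, lying flat; origin at its underside
- wipes: bystander: blue box of wipes, 120 x 90 x 60 mm; origin at its underside
Things that resemble listed ones, but are neither listed nor needed, are in the scene too. What is shaped like the lid3 but blue is not meant. What is shaped like the bin4 but purple is not meant.

How it is judged:
By the outcome, as a careful person would: the job done as asked, in the order asked, and still so for the second after the job is handed in, with the robot touching nothing.
Of jar1, jar2, jar3, jar4 only 2 to 4 are there at a start; the rules pass over those that are not, and their reading is None.
At some moment in a run one of jar1, jar2, jar3, jar4, lid1, lid2, lid3, lid4 may be knocked a few centimetres aside while the robot is not near it.
It also fails if it takes over 210 s, if anything falls off the work surface, if the arm or the gripper's body presses on something with over 40 N, if the wrist force passes 120 N, or if a joint passes its speed limit or range.

ROBOT

A 6-joint arm with a two-finger parallel gripper is mounted at the origin on the work surface. World frame = base frame: x ahead of the robot, y to its left, z up, the work surface at z = 0. Lengths are in m, angles in rad, forces in N, time in s.
With the tool pointing down it reaches from about 0.275 to 0.875 m from the base axis. Payload 12.5 kg.
Tool frame: the origin (TCP) lies on the centre line of the jaws, within the pads' length; the fingertips stand r.finger_overhang ahead of it and the grasp point (between the pads) lies 3 mm ahead of it (r.finger_overhang is the distance from the TCP to the fingertips, in m); z points along the fingers, y is the line along which they close (so a half turn about z gives the same grasp; the last joint's range is limited). The gripper opens to 85 mm and grips with 20 to 120 N. Pads are 22 mm wide; open, the fingers measure 114 mm over their backs; the gripper's body (76 mm by 85 mm) begins 54 mm behind the grasp point. The pads swing forward as they close: fully open they stand 13 mm farther back than shut.
Start: joints at [1.064, 0.351, 1.652, -0, 1.139, -0.085], TCP at [0.225, 0.502, 0.253] pointing down, gripper open.
Joint ranges: [-2.75, 2.75], [-0.79, 2.1], [0.01, 2.65], [-1.57, 4.71], [0.07, 3.14], [-2.87, 2.87]. Speed limits (rad/s): [2.22, 2.22, 2.79, 3.14, 3.14, 3.14].

INTERFACE

Orientations are given as a unit quaternion [x, y, z, w].
In Python, from cell import r, optics gives the robot as it stands. The module is installed in compiled form; this text tells all that it offers. Calls block until the motion is done:
- r.move_to(position, orientation): joint-space move of the TCP to a pose.
- r.move_linear(position, rot=None, vel=0.15): straight line of the TCP; rot=None keeps the orientation; vel is the mean speed in m/s.
- r.set_joints(angles): joint-space move.
- r.set_gripper(opening, squeeze=None): opening from 0.0 (shut) to 1.0 (fully open); squeeze is the grip in N (None keeps the last); returns when the fingers have stopped.
- r.sleep(seconds).
- r.inverse_kinematics(position, orientation): joint angles nearest the present ones, or None.
- optics.get_image(name): name is "side" or "top" or "wrist"; returns a dict with "pixels" (400x640x3 uint8, red, green, blue), "depth" (400x640 float32, m along the optical axis (not along the pixel's ray), 0 where there is no reading), "fx", "fy", "cx", "cy" (pixels), "camera_from_world" (4x4, takes a point from world to camera coordinates); the wrist camera has in their place "mount" (4x4, takes a point from camera to tool coordinates, whose origin is the TCP and whose axes are the flange's). Camera axes: x right, y down, z forward; pixel columns grow to the right and rows downward; lengths in m; the calibration is good to about 2 mm. The wrist camera is an equidistant fisheye: a pixel r from the principal point sees the ray r / f radians off the axis. A picture is of the moment at which its call begins: read the wrist's pose just before it.
A pose or a line that the arm cannot do raises r.PlanningError and nothing moves.
- r.hand_in(): hands the job in; it is judged then, once.
Readings, each from a call of its own:
- r.current_t(): time.
- r.current_q(): joint angles.
- r.current_qvel(): joint speeds.
- r.current_effort(): joint torques, N m.
- r.current_tool_pos(): TCP position.
- r.current_ee_rot(): TCP orientation.
- r.current_contact_force(): force on the tool from outside, world axes, zero at the start.
- r.current_torque(): the same for the moment, N m.
- r.current_opening(): opening from 0.0 (shut) to 1.0 (fully open).
- r.current_finger_force(): force on a finger pad.
Only numpy, scipy, OpenCV 4.12 (cv2) and the standard library are available. Lean on these libraries where they do the work, as an engineer would, in place of code of your own. Each camera call takes 0.05 s, during which the arm holds its last target. There are 200 camera calls.

## Working session

There is one attempt and no reset: what is moved stays moved. The work goes in short steps, each a Python script; the robot and the scene stay as the last script left them, time stands still between calls to the robot, and variables do not carry over. Pictures are saved under pics/ and viewed, at most 14 in all, crops included, and the job is handed in when it is done.

```bash
mkdir -p pics; cat > h.py <<'E'
import numpy as np, cv2
from cell import r, optics
def snap(n, f=None):
    d=optics.get_image(n)
    if f: cv2.imwrite('pics/'+f, d['pixels'][:,:,::-1])
    return d
def ray(d,u,v):
    T=np.linalg.inv(d['camera_from_world']); x=np.array([(u-d['cx'])/d['fx'],(v-d['cy'])/d['fy'],1.])
    return T[:3,3], T[:3,:3]@x
def onplane(d,u,v,z):
    o,w=ray(d,u,v); return o+w*(z-o[2])/w[2]
def cloud(d):
    v,u=np.mgrid[0:400,0:640]; z=d['depth']
    P=np.stack([(u-d['cx'])/d['fx']*z,(v-d['cy'])/d['fy']*z,z],-1)
    T=np.linalg.inv(d['camera_from_world']); return P@T[:3,:3].T+T[:3,3]
E
python3 - <<'E'
from h import *
for n in('top','side'):
    d=snap(n,n+'0.png'); print(n,d['fx'],d['cx'],d['cy'],np.linalg.inv(d['camera_from_world']).round(3).tolist(), (d['depth']>0).mean())
    np.savez('pics/'+n+'0.npz',**d)
print(r.finger_overhang,r.current_ee_rot(),r.current_t())
E
```

```text
top 391.4727998100802 326.315364166086 204.19374944297718 [[-0.004, -0.991, 0.135, 0.424], [-1.0, 0.003, -0.01, 0.001], [0.01, -0.135, -0.991, 1.224], [0.0, 0.0, 0.0, 1.0]] 0.99601953125
side 391.3610020347393 319.978982924712 209.11711549834286 [[-0.999, -0.032, 0.034, 0.538], [-0.046, 0.536, -0.843, 0.904], [0.009, -0.844, -0.537, 0.647], [0.0, 0.0, 0.0, 1.0]] 0.9960703125
0.022 [ 2.09367139e-01  9.77836961e-01 -5.04355426e-04 -1.54271498e-04] 0.1
```

View pics/top0.png

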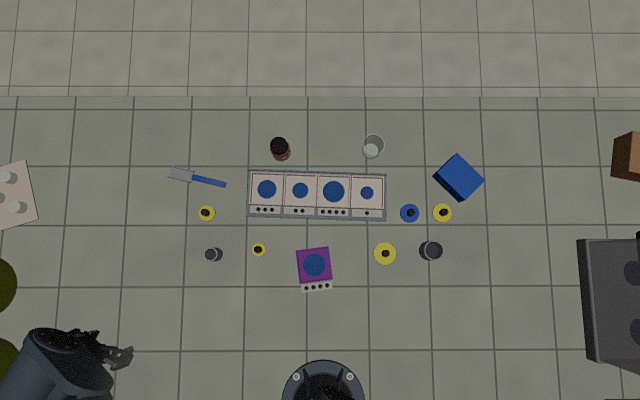

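View pics/side0.png

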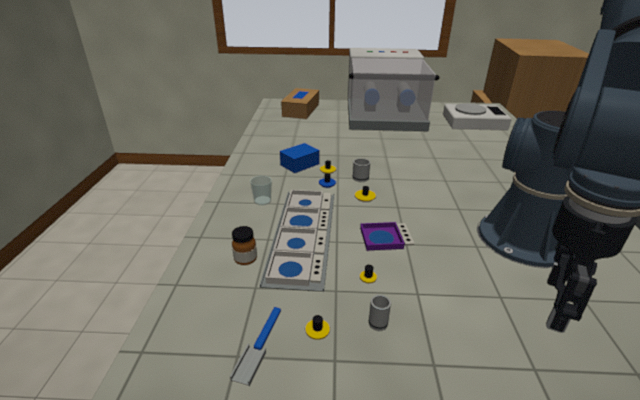

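Top view: there are two jars, at (213,254) and (431,250). The four yellow lids are at (206,213), (259,249), (385,254) and (442,212). The lid-shaped thing at (409,213) is blue and the bin at (314,265) is purple, so both are decoys. The rack runs from (248,170) to (385,220), with dots reading 3, 2, 4, 1 from left to right. I'll measure both views and make an enlarged crop.

```bash
cat >> h.py <<'E'
def blobs(m,mn=25):
    n,l,s,c=cv2.connectedComponentsWithStats(m.astype(np.uint8),connectivity=8)
    return [(l==i,c[i],s[i]) for i in range(1,n) if s[i,4]>=mn]
def masks(px):
    h=cv2.cvtColor(px,cv2.COLOR_RGB2HSV); H,S,V=[h[...,i].astype(int) for i in range(3)]
    return dict(yellow=(H>18)&(H<38)&(S>120)&(V>60), blue=(H>98)&(H<122)&(S>110)&(V>40))
E
python3 - <<'E'
from h import *
D={n:dict(np.load(f'pics/{n}0.npz')) for n in('top','side')}
for n,d in D.items():
    M=masks(d['pixels']); P=cloud(d)
    for k,m in M.items():
        for b,c,s in blobs(m,15):
            if c[1]<110: continue
            z=.014 if k=='yellow' else .008
            pts=np.array([onplane(d,u,v,z)[:2] for v,u in np.argwhere(b)])
            (x,y),rad=cv2.minEnclosingCircle(pts.astype(np.float32))
            print(n,k,c.round(0),'circ',round(x,3),round(y,3),'dia',round(2*rad*1e3,1),'A',s[4],'z med',np.median(P[b][:,2]).round(4),'xyz',np.median(P[b],0).round(3)[:2])
    # jars: depth above bench
    if n=='top':
        m=(P[...,2]>.03)&(P[...,0]>.25)&(P[...,0]<.75)&(abs(P[...,1])<.55)
        for b,c,s in blobs(m,15):
            q=P[b]; t=q[q[:,2]>np.percentile(q[:,2],90)-.006]
            (x,y),rad=cv2.minEnclosingCircle(t[:,:2].astype(np.float32)); print('tall',c.round(0),'zmax',np.percentile(q[:,2],95).round(3),'top circ',round(x,3),round(y,3),'dia',round(2e3*rad,1),s[4])
a=D['top']['pixels'][160:300,190:460,::-1]
cv2.imwrite('pics/crop0.png',cv2.resize(a,None,fx=2.9,fy=2.9,interpolation=cv2.INTER_CUBIC))
# purple bench height check
P=cloud(D['top']);print('bench z',np.median(P[270:280,200:290,2]))
E
```

```text
top yellow [207. 213.] circ 0.563 0.36 dia 49.9 A 158 z med 0.0155 xyz [0.56  0.355]
top yellow [441. 213.] circ 0.562 -0.372 dia 60.2 A 233 z med 0.0148 xyz [ 0.56  -0.369]
top yellow [259. 249.] circ 0.45 0.197 dia 40.8 A 100 z med 0.0153 xyz [0.451 0.194]
top yellow [384. 253.] circ 0.436 -0.189 dia 68.0 A 345 z med 0.0145 xyz [ 0.437 -0.188]
top blue [459. 177.] circ 0.674 -0.434 dia 159.5 A 1267 z med 0.0601 xyz [ 0.665 -0.416]
top blue [208. 180.] circ 0.668 0.36 dia 108.2 A 170 z med 0.0144 xyz [0.666 0.359]
top blue [266. 189.] circ 0.64 0.177 dia 57.1 A 253 z med 0.0095 xyz [0.638 0.177]
top blue [333. 191.] circ 0.631 -0.033 dia 66.2 A 339 z med 0.0092 xyz [ 0.631 -0.033]
top blue [300. 190.] circ 0.635 0.071 dia 47.1 A 176 z med 0.0095 xyz [0.634 0.071]
top blue [366. 192.] circ 0.627 -0.139 dia 38.6 A 116 z med 0.0093 xyz [ 0.627 -0.138]
top blue [409. 213.] circ 0.562 -0.271 dia 59.3 A 235 z med 0.0148 xyz [ 0.56  -0.267]
top blue [314. 264.] circ 0.403 0.028 dia 67.4 A 385 z med 0.0055 xyz [0.404 0.027]
tall [280. 153.] zmax 0.087 top circ 0.746 0.131 dia 45.7 179
tall 
[... 989 characters left out ...]
7.] circ 0.675 -0.472 dia 264.5 A 833 z med 0.0465 xyz [ 0.668 -0.393]
side blue [327. 183.] circ 0.564 -0.273 dia 62.8 A 99 z med 0.0107 xyz [ 0.562 -0.261]
side blue [305. 202.] circ 0.629 -0.137 dia 36.8 A 52 z med 0.0059 xyz [ 0.628 -0.141]
side blue [301. 220.] circ 0.632 -0.031 dia 64.1 A 190 z med 0.0056 xyz [ 0.631 -0.037]
side blue [381. 237.] circ 0.406 0.033 dia 67.1 A 260 z med 0.002 xyz [0.405 0.025]
side blue [296. 243.] circ 0.636 0.073 dia 45.6 A 139 z med 0.0057 xyz [0.636 0.07 ]
side blue [290. 269.] circ 0.64 0.178 dia 56.1 A 274 z med 0.0059 xyz [0.64  0.176]
side blue [267. 328.] circ 0.666 0.359 dia 111.4 A 348 z med 0.011 xyz [0.666 0.366]
bench z 0.0008200136981242334
```

View pics/crop0.png

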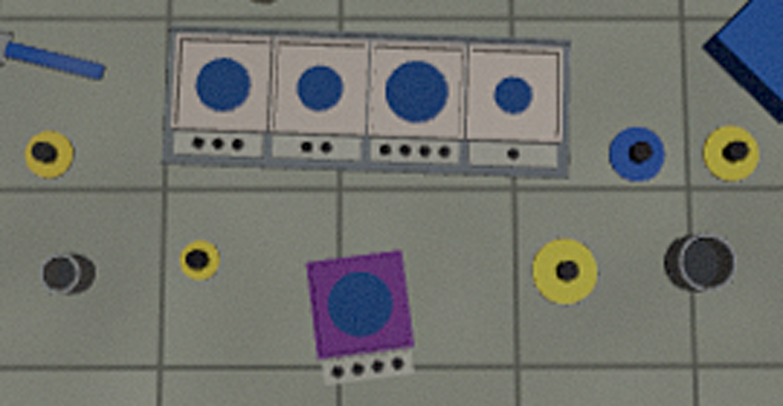

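The sizes match the listing: lid1 (0.450,0.197), lid2 (0.563,0.36), lid3 (0.562,-0.37), lid4 (0.437,-0.188). In the crop the bins read 3, 2, 4, 1 from left to right, and the disc widths agree. Jar sizes still need a close look, so I'll hover the wrist camera over each jar.

```bash
cat >> h.py <<'E'
from scipy.spatial.transform import Rotation as Ro
from scipy.optimize import least_squares
RACK=np.deg2rad(-2.4)   # rack x direction
BIN={3:(.639,.177),2:(.635,.071),4:(.631,-.033),1:(.627,-.139)}
def quat(a): p=(a+np.pi/2)/2; return np.array([np.cos(p),np.sin(p),0,0])  # jaws close along angle a
def best(p,a):   # a or a+pi, small wrist turn
    c=[]
    for k in(-1,0,1):
        q=r.inverse_kinematics(list(p),quat(a+k*np.pi).tolist())
        if q is not None: c.append((abs(q[5]-0)+.3*np.abs(np.array(q)-r.current_q()).max(),k,q))
    c=min(c,key=lambda t:t[0]); return quat(a+c[1]*np.pi).tolist()
def go(p,a): q=best(p,a); r.move_to(list(p),q); return q
def wcloud(f=None):
    p=np.array(r.current_tool_pos()); R=Ro.from_quat(r.current_ee_rot()).as_matrix(); d=optics.get_image('wrist')
    if f: cv2.imwrite('pics/'+f,d['pixels'][:,:,::-1])
    v,u=np.mgrid[0:400,0:640]; x=(u-d['cx'])/d['fx'];y=(v-d['cy'])/d['fy']; th=np.hypot(x,y)+1e-9
    m=th<1.3; dr=np.stack([np.sin(th)*x/th,np.sin(th)*y/th,np.cos(th)],-1)
    M=np.array(d['mount']); W=(dr@M[:3,:3].T)@R.T; o=R@M[:3,3]+p
    z=np.where(m,d['depth'],0); P=o+W*(z/np.maximum(np.cos(th),.2))[...,None]; P[z<=0]=np.nan
    return d,P,o,W
def fitc(p):
    s=least_squares(lambda t:np.hypot(p[:,0]-t[0],p[:,1]-t[1])-t[2],[*p.mean(0)[:2],.03],loss='soft_l1',f_scale=.001); return s.x
def cast(o,W,b,z): w=W[b]; return (o+w*((z-o[2])/w[:,2])[:,None])
def edgefit(o,W,b,z):   # outer contour of mask cast onto plane z, circle fit
    cs,_=cv2.findContours(b.astype(np.uint8),cv2.RETR_EXTERNAL,cv2.CHAIN_APPROX_NONE); c=max(cs,key=len)[:,0]
    mm=np.zeros_like(b); mm[c[:,1],c[:,0]]=1; return fitc(cast(o,W,mm.astype(bool),z))
E
python3 - <<'E'
from h import *
d=dict(np.load('pics/top0.npz')); 
for n,(u,v) in {'R':(433,250),'L':(212,254)}.items():
    p=onplane(d,u,v,.06); go((p[0]-.03,p[1],.26),RACK)
    D,P,o,W=wcloud(f'w{n}.png'); np.savez(f'pics/w{n}.npz',P=P,o=o,W=W,px=D['pixels'])
    q=P[(np.hypot(P[...,0]-p[0],P[...,1]-p[1])<.08)&(P[...,2]>.03)]
    zt=np.nanpercentile(q[:,2],90); t=q[q[:,2]>zt-.006]
    print(n,p.round(3),'tool',np.round(r.current_tool_pos(),3),'cam',o.round(3),'n',len(q),'ztop',zt.round(4),'fit(mid-rim)',fitc(t).round(4),'maxR',np.hypot(*(t[:,:2]-fitc(t)[:2]).T).max().round(4),r.current_t(), np.round(r.current_q(),2))
    for y,b in [(x[1],x[0]) for x in blobs(masks(D['pixels'])['yellow'],60)]: print(' lid',edgefit(o,W,b,.014).round(4),y.round(0))
E
```

```text
R [ 0.445 -0.327  0.06 ] tool [ 0.415 -0.326  0.26 ] cam [ 0.418 -0.26   0.38 ] n 36640 ztop 0.3382 fit(mid-rim) [ 0.4195 -0.4417  0.1331] maxR 0.1407 3.1333 [-0.75  0.3   1.7   0.    1.14 -0.71]
 lid [ 0.4377 -0.1907  0.0336] [337.  59.]
 lid [ 0.5626 -0.3719  0.0293] [437. 202.]
L [0.436 0.326 0.06 ] tool [0.406 0.325 0.26 ] cam [0.409 0.391 0.38 ] n 36239 ztop 0.3382 fit(mid-rim) [0.4104 0.2105 0.1324] maxR 0.14 5.5083 [ 0.59  0.29  1.72 -0.    1.13  0.63]
 lid [0.5621 0.3598 0.0247] [444. 140.]
 lid [0.45   0.1979 0.0193] [359. 263.]
```

View pics/wL.png

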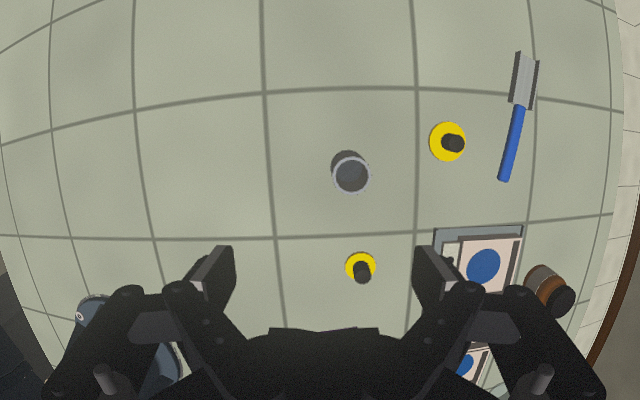

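View pics/wR.png

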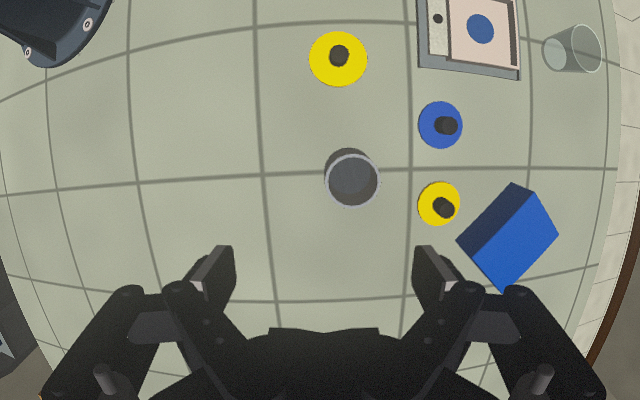

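The wrist views show the left jar's rim at (350,175) and the right jar's at (352,181). Yellow lids fit at radii of 24.7, 19.3, 33.6 and 29.3 mm, so their sizes are confirmed. Now I'll fit the jar rims.

```bash
python3 - <<'E'
from h import *
t=dict(np.load('pics/top0.npz')); Pt=cloud(t); s=dict(np.load('pics/side0.npz')); Ps=cloud(s)
for n,c in {'R':(.445,-.327),'L':(.436,.326)}.items():
    z=np.load(f'pics/w{n}.npz'); P=z['P']
    for nm,Q in(('wrist',P),('top',Pt),('side',Ps)):
        q=Q[(np.hypot(Q[...,0]-c[0],Q[...,1]-c[1])<.055)&(Q[...,2]>.045)&(Q[...,2]<.085)]
        zt=np.percentile(q[:,2],92); k=q[q[:,2]>zt-.005]; f=fitc(k); rr=np.hypot(*(k[:,:2]-f[:2]).T)
        print(n,nm,len(k),'ztop',zt.round(4),f.round(4),'outer r',np.percentile(rr,97).round(4))
    for u in ('s',):
        px=z['px']
    # image-edge: rim ellipse as bright ring cast on plane 0.065
    m=(np.abs(P[...,2]-.065)<.006)&(np.hypot(P[...,0]-c[0],P[...,1]-c[1])<.055)
    m=max(blobs(m),key=lambda b:b[2][4])[0]; print(' ray fit on z=.065',edgefit(z['o'],z['W'],m,.065).round(4))
E
```

```text
R wrist 700 ztop 0.0647 [ 0.446  -0.3278  0.0277] outer r 0.0299
R top 85 ztop 0.0671 [ 0.4437 -0.3273  0.0278] outer r 0.0295
R side 61 ztop 0.0624 [ 0.4489 -0.3252  0.0275] outer r 0.0321
 ray fit on z=.065 [ 0.4459 -0.3276  0.0293]
L wrist 447 ztop 0.0647 [0.436  0.3297 0.0187] outer r 0.0207
L top 52 ztop 0.0686 [0.4353 0.3288 0.0189] outer r 0.0206
L side 132 ztop 0.0631 [0.4382 0.331  0.0189] outer r 0.0214
 ray fit on z=.065 [0.4359 0.3299 0.0202]
```

jar3 (60 mm) is the right jar and jar1 (42 mm) is the left one. jar2 and jar4 are missing, so lid2 and lid4 go on their bin floors. For each pick I'll squeeze twice at 90° so the part is centred in the jaws both ways.

```bash
cat >> h.py <<'E'
def zf(): return np.array(r.current_contact_force())
TR=.19
def lower(xy,z,f0=None,lim=12,vel=.12):
    p=np.array(r.current_tool_pos()); r.move_linear([*xy,z+.012],vel=vel)
    f0=zf()[2]
    for zz in np.arange(z+.009,z-1e-6,-.003):
        r.move_linear([*xy,float(zz)],vel=.05)
        if abs(zf()[2]-f0)>lim: print('contact at',zz,(zf()[2]-f0).round(1)); return zz
    return z
def pick(xy,z,Q0,pre,grip):
    r.move_to([*xy,TR],Q0); r.set_gripper(pre,25)
    lower(xy,z)
    q=list(r.current_q()); s=-1 if q[5]>0 else 1; q2=q.copy(); q2[5]+=s*np.pi/2
    r.set_joints(q2); r.set_gripper(0,25); o1=r.current_opening(); r.set_gripper(pre,25); r.set_joints(q)
    r.set_gripper(0,grip); print('picked open',o1,r.current_opening(),'F',r.current_finger_force(),'t',r.current_t())
    r.move_linear([*xy,TR],vel=.2)
def place(xy,z,Q0,rel,lim=6):
    r.move_to([*xy,TR],Q0); zz=lower(xy,z,lim=lim); r.set_gripper(rel); r.move_linear([*xy,TR],vel=.2)
    print('placed z',zz,'t',r.current_t()); return zz
def Q(): return quat(RACK) if True else None
E
python3 - <<'E'
from h import *
a=r.current_ee_rot(); Q0=list(a); np.save('Q0.npy',Q0); print(Q0)
xy=(.436,.3298); pick(xy,.048,Q0,1.0,60)
D,P,o,W=wcloud('g1.png')
E
```

```text
[np.float64(0.7220885823122316), np.float64(0.6918006034484118), np.float64(-3.946811293603657e-05), np.float64(5.29621854760808e-05)]
picked open 0.48979122760948574 0.47545111678815405 F 60.73800981044769 t 12.625
```

View pics/g1.png

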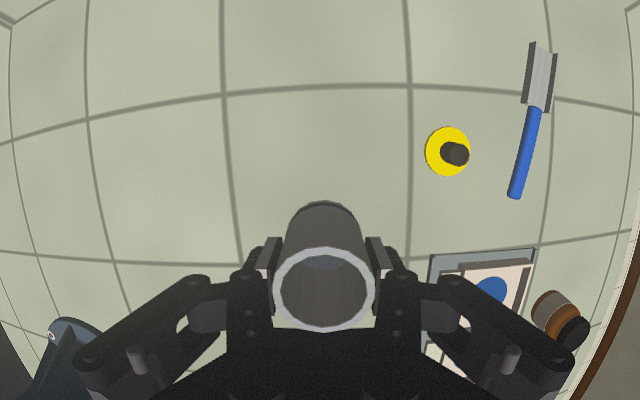

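The jar is held square between the pads, with its rim at (323,288). I'll place it in bin1, then fetch jar3 after a fresh look at it.

```bash
cat >> h.py <<'E'
def see(xy,z,kind,off=(-.03,0)):   # hover and re-measure with wrist camera
    r.move_to([xy[0]+off[0],xy[1]+off[1],.26],Q0)
    D,P,o,W=wcloud()
    if kind=='jar':
        m=(np.abs(P[...,2]-z)<.006)&(np.hypot(P[...,0]-xy[0],P[...,1]-xy[1])<.06)
    else:
        m=masks(D['pixels'])['yellow']&(np.hypot(P[...,0]-xy[0],P[...,1]-xy[1])<.055)
    b=max(blobs(m),key=lambda b:b[2][4])[0]; f=edgefit(o,W,b,z); print(kind,'at',f.round(4),'z',np.nanmedian(P[b][:,2]).round(4)); return f
Q0=list(np.load('Q0.npy')) if __import__('os').path.exists('Q0.npy') else None
E
python3 - <<'E'
from h import *
place(BIN[1],.0555,Q0,.75)
f=see((.446,-.3277),.065,'jar')
if abs(f[2]-.03)<.002:
    pick(tuple(f[:2]),.048,Q0,1.0,60); place(BIN[3],.0555,Q0,.95)
E
```

```text
contact at 0.055499999999999994 7.0
placed z 0.055499999999999994 t 18.7167
jar at [ 0.4459 -0.3278  0.0292] z 0.0638
picked open 0.708112397775886 0.6765977161621233 F 65.16188945621252 t 26.7833
contact at 0.055499999999999994 7.3
placed z 0.055499999999999994 t 32.9417
```

```bash
python3 - <<'E'
from h import *
j=see(BIN[3],.073,'jar',(0,-.06))
f=see((.562,-.372),.014,'lid')
if abs(f[2]-.03)<.002:
    pick(tuple(f[:2]),.042,Q0,.5,50)
    r.move_to([BIN[3][0],BIN[3][1],TR],Q0); wcloud('g3.png')
E
```

```text
jar at [0.64   0.1763 0.0291] z 0.0717
lid at [ 0.5634 -0.372   0.0291] z 0.013
picked open 0.24235567840386676 0.23780844746857063 F 48.92244637012482 t 42.2417
```

View pics/g3.png

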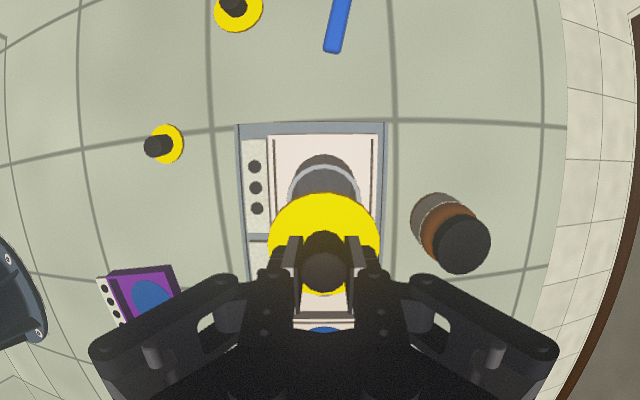

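The lid is level in the jaws, with its knob at (323,262) above jar3. Seating it now.

```bash
python3 - <<'E'
from h import *
place((.6394,.1767),.1065,Q0,.5,lim=5)
j=see(BIN[1],.073,'jar',(0,-.06))
f=see((.450,.198),.014,'lid')
if abs(f[2]-.021)<.002:
    pick(tuple(f[:2]),.042,Q0,.5,50)
    np.save('j1.npy',j)
    place((BIN[1][0]*.6+j[0]*.4,BIN[1][1]*.6+j[1]*.4),.1065,Q0,.5,lim=5)
    wcloud('p1.png')
E
```

```text
placed z 0.1065 t 48.0917
jar at [ 0.6281 -0.1395  0.0201] z 0.0718
lid at [0.475  0.228  0.0192] z 0.0131
picked open 0.24617764508980897 0.23770338767755525 F 48.770177364349365 t 58.0
contact at 0.10649999999999998 5.0
placed z 0.10649999999999998 t 63.025
```

View pics/p1.png

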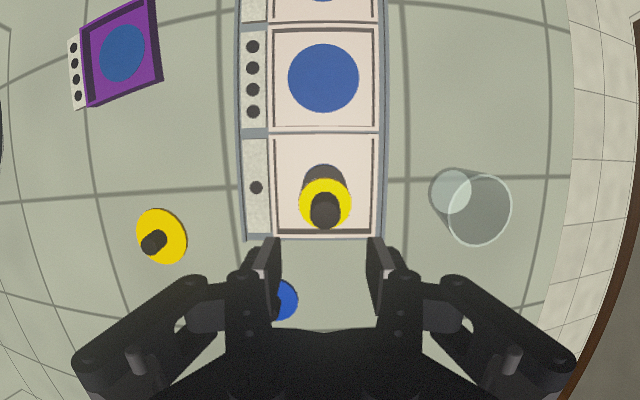

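lid1 had been knocked about 4 cm, which the fresh look caught. It now sits concentric on jar1, at (325,204). Next, lid4 and lid2 go onto their bin floors.

```bash
python3 - <<'E'
from h import *
for n,c,rad in((4,(.437,-.190),.0345),(2,(.562,.360),.0255)):
    f=see(c,.014,'lid')
    if abs(f[2]-rad)<.002:
        pick(tuple(f[:2]),.042,Q0,.5,50); place(BIN[n],.0495,Q0,.5,lim=5)
r.move_to([.5,.19,.3],Q0); 
d=snap('side'); t=snap('top'); D,P,o,W=wcloud('end_w.png'); 
cv2.imwrite('pics/end_s.png',cv2.resize(d['pixels'][150:310,200:440,::-1],None,fx=3.3,fy=3.3,interpolation=cv2.INTER_CUBIC))
cv2.imwrite('pics/end_t.png',cv2.resize(t['pixels'][130:300,170:480,::-1],None,fx=2.5,fy=2.5,interpolation=cv2.INTER_CUBIC))
def rep(y0):
  for n,c in BIN.items():
    for nm,X,px in(('top',cloud(t),t['pixels']),('side',cloud(d),d['pixels']),('wr',P,D['pixels'])):
        near=np.hypot(X[...,0]-c[0],X[...,1]-c[1])<.045
        m=masks(px)['yellow']&near
        if m.sum()>15: q=X[m]; A=np.c_[q[:,:2]-q[:,:2].mean(0),np.ones(len(q))]; s=np.linalg.lstsq(A,q[:,2],rcond=None)[0]; print(n,nm,m.sum(),'flange z',np.median(q[:,2]).round(4),'tilt deg',np.rad2deg(np.hypot(*s[:2])).round(1),'xy',np.median(q,0)[:2].round(3),'knob z',np.percentile(X[near][:,2],98).round(4))
rep(0); print(r.current_t())
E
```

```text
lid at [ 0.4378 -0.19    0.0336] z 0.013
picked open 0.24821356926456375 0.2363838929532557 F 48.72954547405243 t 70.75
contact at 0.049499999999999995 5.4
placed z 0.049499999999999995 t 76.0417
lid at [0.5631 0.36   0.0246] z 0.0131
picked open 0.24415026689059205 0.23844971309222926 F 48.94886791706085 t 84.3
placed z 0.0495 t 89.7417
3 top 269 flange z 0.0801 tilt deg 1.2 xy [0.635 0.173] knob z 0.1083
3 side 269 flange z 0.0763 tilt deg 1.6 xy [0.639 0.185] knob z 0.1043
3 wr 1393 flange z 0.0781 tilt deg 0.4 xy [0.634 0.181] knob z 0.1065
2 top 160 flange z 0.0226 tilt deg 3.0 xy [0.633 0.07 ] knob z 0.0514
2 side 63 flange z 0.0196 tilt deg 22.6 xy [0.622 0.076] knob z 0.0482
2 wr 577 flange z 0.0212 tilt deg 0.3 xy [0.629 0.078] knob z 0.0494
4 top 321 flange z 0.0227 tilt deg 1.3 xy [ 0.629 -0.033] knob z 0.0502
4 side 216 flange z 0.0191 tilt deg 1.7 xy [ 0.632 -0.025] knob z 0.0468
1 top 113 flange z 0.0796 tilt deg 28.5 xy [ 0.622 -0.135] knob z 0.1082
1 side 63 flange z 0.0759 tilt deg 2.0 xy [ 0.629 -0.13 ] knob z 0.1034
90.7417
```

View pics/end_s.png

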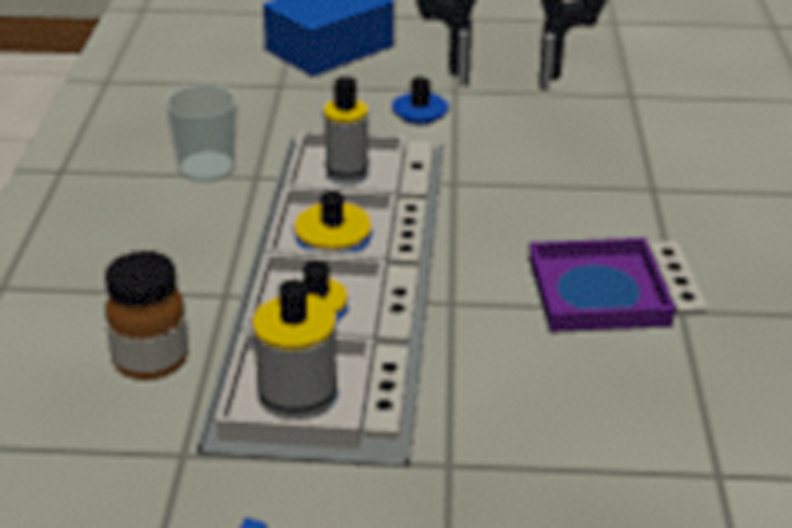

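View pics/end_t.png

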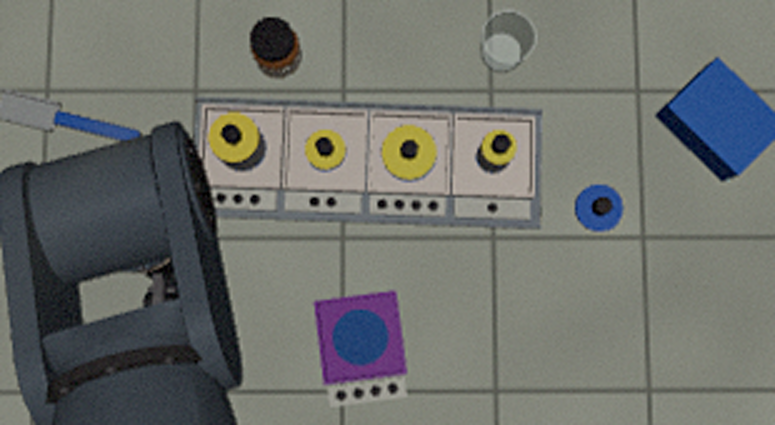

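In both views every lid sits level in its own bin: tall pairs in bins 3 and 1, lids alone in bins 2 and 4. The 28° reading for lid1 comes from few pixels, so I'll check it with a wrist view and then hand in.

```bash
python3 - <<'E'
from h import *
r.move_to([.6,-.20,.27],Q0); D,P,o,W=wcloud()
ok=True
for n,zf_ in((1,.079),(4,.022)):
    c=BIN[n]; m=masks(D['pixels'])['yellow']&(np.hypot(P[...,0]-c[0],P[...,1]-c[1])<.045)
    m=cv2.erode(m.astype(np.uint8),np.ones((3,3)))>0
    q=P[m]; A=np.c_[q[:,:2]-q[:,:2].mean(0),np.ones(len(q))]; s=np.linalg.lstsq(A,q[:,2],rcond=None)[0]
    tilt=np.rad2deg(np.hypot(*s[:2])); z=np.median(q[:,2]); print(n,len(q),z.round(4),tilt.round(1)); ok&=tilt<3 and abs(z-zf_)<.003
if ok: print(r.hand_in(), r.current_t())
E
```

```text
1 616 0.078 0.2
4 1675 0.0209 0.1
the job is handed in; nothing more can be done
the job is handed in; nothing more can be done
```

I handed the job in at about 92 s of robot time: jar1 and jar3 stand in their bins with their lids seated level, and lid2 and lid4 lie flat and knob up on the floors of bins 2 and 4.

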